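# Stand the slumped file up and push it in line with the row

## Task

One office file beside the book rack has slumped over sideways onto the printer paper packs, and its spine sticks out towards the robot. With the fingertips, push it back up so that it stands upright by itself right beside the rack, square to it, and push its spine in until it is in line with the spines of the two files in the rack. Only push it: do not lift or carry it, and leave the mug, the pen pot and the stapler where they are.

Things in the scene. Friction and masses are not known exactly. Their poses are not given: they have to be found in the camera images.
- file: The slumped file: rigid black box shape, 200 mm deep (own x, labelled spine at -x), 55 mm thick (own y), 180 mm high (own z), 0.4 to 0.85 kg. Origin at the centre of its underside, z towards its top. It starts leaning about 29 degrees to the rack's +y: its lower +y edge on the table, its +y face on the packs' top edge, its upper part overhanging the packs.
- file_mid (a point): Centre of the slumped file, 90 mm above its underside; axes as the file's. The file balances at about 17 degrees of lean: pushed past that, it drops upright by itself. Its foot stays put while the top edge is pushed slowly. Standing, it slides along its x when its spine is pushed at or below 130 mm above the table; higher, it may tip.
- rack: Book rack, fixed: two files, as deep as the slumped one, between sheet-metal end plates. 200 mm (own x, spines at -x, which faces the robot) by 130 mm (own y), 183 mm high. Origin at the centre of its underside, z up. The slumped file belongs beside its +y plate (65 mm from the origin), with equal x. Tipped upright, it stands 12 to 30 mm from the plate.
- packs: Two wrapped packs of printer paper in one stack, too heavy to move (fixed): 297 mm (own x) by 210 mm (own y) by 100 mm high, origin at the centre of the underside, axes parallel to the rack's. The -y side faces the file; about 55 mm are free between them once the file is upright.
- mug: Bystander: white mug, 80 mm across, 95 mm high, origin at the centre of the underside, beside the rack on the side away from the file.
- pen_pot: Bystander: round dark pen pot, 72 mm across, 100 mm high with pens up to 150 mm; origin at the centre of the underside, on the robot's side of the rack.
- stapler: Bystander: stapler, 150 by 36 by 56 mm, lying on the packs on the half away from the file; origin at the centre of the underside.
Not all that is in view belongs to the job. What is shaped like the rack but blue is not meant.

How it is judged:
At the end, for the whole second after the job is handed in: The file stands upright on the table (within 0.06 rad), at rest, square to the rack (within 0.12 rad), its spine within 12 mm of the line of the rack's spines (rack x) and its side within about 42 mm of the rack's +y plate (angle between file's own z axis and vertical below 0.06 rad and height (world z) of file below 0.006 m and angle between the y axis of file and the y axis of rack, either way round below 0.12 rad and y of file in the frame of rack between 0.085 and 0.135 m and x of file in the frame of rack between -0.012 and 0.012 m and linear speed of file below 0.02 m/s); the robot touches nothing.
It fails at once if the file is lifted or carried (underside centre above 45 mm, or its middle above 115 mm) (height (world z) of file above 0.045 m or height (world z) of file_mid above 0.115 m).
It fails at once if the mug, pen pot or stapler is moved by more than 30 mm (distance of any of mug, pen_pot, stapler from where it was at the start of the episode above 0.03 m).
It also fails if it takes over 54 s, if anything falls off the work surface, if the arm or the gripper's body presses on something with over 40 N, if the wrist force passes 120 N, or if a joint passes its speed limit or range.

## Robot

A 6-joint arm with a two-finger parallel gripper is mounted at the origin on the work surface. World frame = base frame: x ahead of the robot, y to its left, z up, the work surface at z = 0. Lengths are in m, angles in rad, forces in N, time in s.
With the tool pointing down it reaches from about 0.25 to 0.775 m from the base axis. Payload 4 kg.
Tool frame: the origin (TCP) lies midway between the tips of the shut fingers; the grasp point (between the pads) lies 19 mm behind it (robot.grasp_offset is the distance from the TCP to the grasp point, in m); z points along the fingers, y is the direction in which the jaws open and shut (so a half turn about z gives the same grasp; the last joint's range is limited). The gripper opens to 94 mm and grips with 3 to 60 N. Pads are 16 mm wide; open, the fingers measure 119 mm over their backs; the gripper's body (75 mm by 177 mm) begins 78 mm behind the grasp point.
Start: joints at [1.047, 0.087, 1.371, -0, 1.684, -0.103], TCP at [0.225, 0.502, 0.206] pointing down, gripper open.
Joint ranges: [-3.1, 3.1], [-0.76, 2.03], [0.27, 2.55], [-1.08, 4.22], [0.17, 2.65], [-2.57, 2.57]. Speed limits (rad/s): [2.79, 2.79, 3.14, 3.14, 3.14, 3.14].

## Interface

Orientations are given as [roll, pitch, yaw] about the fixed x, y, z axes, in that order (R = Rz(yaw) Ry(pitch) Rx(roll)).
In Python, from bench import status, viewer, order, robot gives the robot as it stands. The module is installed in compiled form; this text tells all that it offers.
- The arm moves only by the tool move_arm, never from a script. Its argument "targets" is a list of rows, each a list of 3 entries, a list of its own where there are three numbers: the shift along the tool's x, y, z in mm, then the turn, a rotation vector about the tool's x, y, z in degrees, then the opening, from -1 (shut) to 1 (fully open). A call has 1 to 20 rows; each row is the pose to reach, as a shift and turn from the pose commanded when the call began, along the tool's axes at that moment; what a row does not reach only later rows make up. A row lasts 1/8 s, in which the tool goes at most 62.5 mm and 10.7 degrees, less where a joint would pass 70% of its speed; a pose out of reach is approached as far as the arm can. A call with a gripper value outside its range is refused whole. The fingers move at their own pace and stop on an object; the grip force is fixed at half the most. Time passes only in rows, so rows that repeat a pose let the fingers close. It gives the time, the measured TCP pose, the force and the opening at its end, in the units of the state.
- status.get_obs(): the state, without advancing time (a new reading comes with each control period).
- viewer.snapshot(name): name is "scene" or "top" or "wrist"; returns the picture (384x512x3 uint8, red, green, blue); there is no depth.
- viewer.camera_model(name): a dict with "K" (3x3 intrinsics, pixels), "D" ([k1, k2, p1, p2, k3] as OpenCV has them; the pictures are not rectified), "xyz" and "attitude" of the camera in the world; the wrist camera has in their place "T_tool_cam" (4x4, takes a point from camera to tool coordinates, whose origin is the TCP and whose axes are the flange's). Camera axes: x right, y up, looking along -z (the intrinsics and any distortion apply to the point x, -y, -z); pixel columns grow to the right and rows downward; lengths in m; the calibration is good to about 2 mm. A picture is of the moment at which its call begins: read the wrist's pose just before it. camera_model takes no time and is no camera call.
- order.close_job(): hands the job in, once; it reports no verdict.
The state is a dict: "time": time; "joint_positions": joint angles; "qvel": joint speeds; "joint_torque": joint torques, N m; "tool_pos": TCP position; "ee_rot": TCP orientation; "wrist_force": force on the tool from outside, world axes, zero at the start; "wrist_torque": the same for the moment, N m; "width": finger opening in m.
Only numpy, scipy, OpenCV 4.12 (cv2) and the standard library are available. Lean on these libraries where they do the work, as an engineer would, in place of code of your own. Each camera call takes 0.05 s, during which the arm holds its last target. There are 200 camera calls.

## Working session

There is one attempt and no reset: what is moved stays moved. The work goes in short steps, Python scripts to look and compute and a tool call to move; the robot and the scene stay as the last step left them, time stands still between calls to the robot, and variables do not carry over. Pictures are saved under pics/ and viewed, about 8 in all and at most 12, crops included, and the job is handed in when it is done.

Besides the shell and the picture viewer there is one more tool, called after "Emit:" in YAML: its name, and indented under it one key for each argument. move_arm: Moves the arm, as the interface text tells. Its arguments: {"type":"object","properties":{"targets":{"type":"array"}},"required":["targets"]}

```bash
mkdir -p pics; python3 - <<'E'
from bench import status, viewer
import cv2,numpy as np
o=status.get_obs(); print({k:np.round(v,3).tolist() for k,v in o.items()})
for n in("scene","top"):
    im=viewer.snapshot(n); cv2.imwrite(f"pics/{n}0.png",cv2.resize(im[:,:,::-1],(800,600),interpolation=cv2.INTER_CUBIC)); np.save(f"{n}0.npy",im)
    m=viewer.camera_model(n); print({k:np.round(v,4).tolist() for k,v in m.items()})
print(viewer.camera_model("wrist"))
E
```

```text
{'time': 0.0, 'joint_positions': [1.047, 0.088, 1.372, -0.0, 1.684, -0.103], 'qvel': [-0.0, -0.001, -0.001, -0.002, 0.001, 0.0], 'joint_torque': [-0.0, -34.016, -30.243, 0.072, 0.033, -0.0], 'tool_pos': [0.224, 0.502, 0.204], 'ee_rot': [-3.139, -0.0, 2.721], 'wrist_force': [0.57, 0.34, 0.306], 'wrist_torque': [-0.037, -0.033, -0.037], 'width': 0.094}
{'K': [[485.2405, 0.0, 258.3495], [0.0, 485.2405, 190.5399], [0.0, 0.0, 1.0]], 'D': [-0.0548, 0.0, 0.0, 0.0, 0.0], 'xyz': [0.9488, -0.0664, 1.1806], 'attitude': [0.3245, -0.0052, 1.6942]}
{'K': [[367.165, 0.0, 254.9831], [0.0, 367.165, 196.6479], [0.0, 0.0, 1.0]], 'D': [-0.0015, 0.0, 0.0, 0.0, 0.0], 'xyz': [0.4665, -0.0877, 1.1107], 'attitude': [0.1326, 0.0015, -1.5519]}
{'K': array([[343.370717  ,   0.        , 248.69508153],
       [  0.        , 343.370717  , 187.16886829],
       [  0.        ,   0.        ,   1.        ]]), 'D': array([-0.01792946,  0.        ,  0.        ,  0.        ,  0.        ]), 'T_tool_cam': array([[ 4.80567821e-04,  9.59235229e-01,  2.82608464e-01,
         8.21520444e-02],
       [ 9.99999861e-01, -5.22010865e-04,  7.13476770e-05,
         7.06686001e-04],
       [ 2.15963894e-04,  2.82608390e-01, -9.59235347e-01,
        -1.79989496e-01],
       [ 0.00000000e+00,  0.00000000e+00,  0.00000000e+00,
         1.00000000e+00]])}
```

View pics/scene0.png

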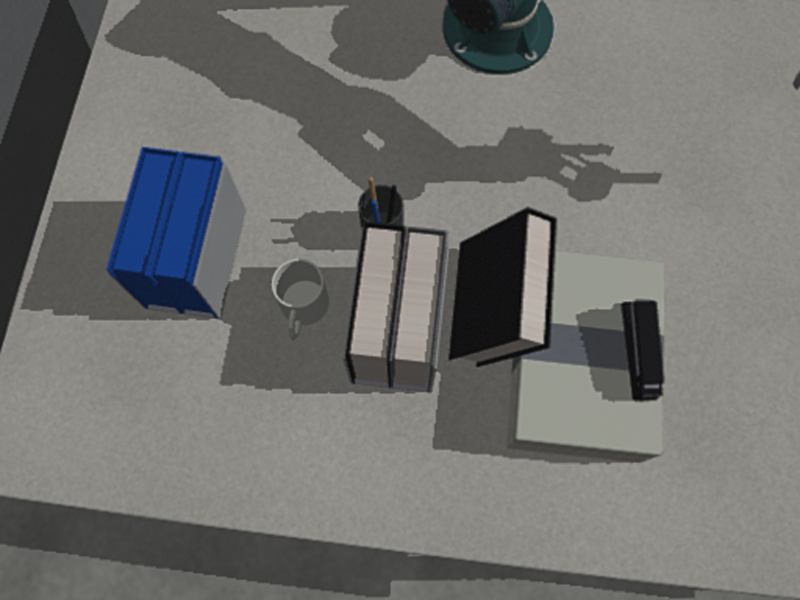

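View pics/top0.png

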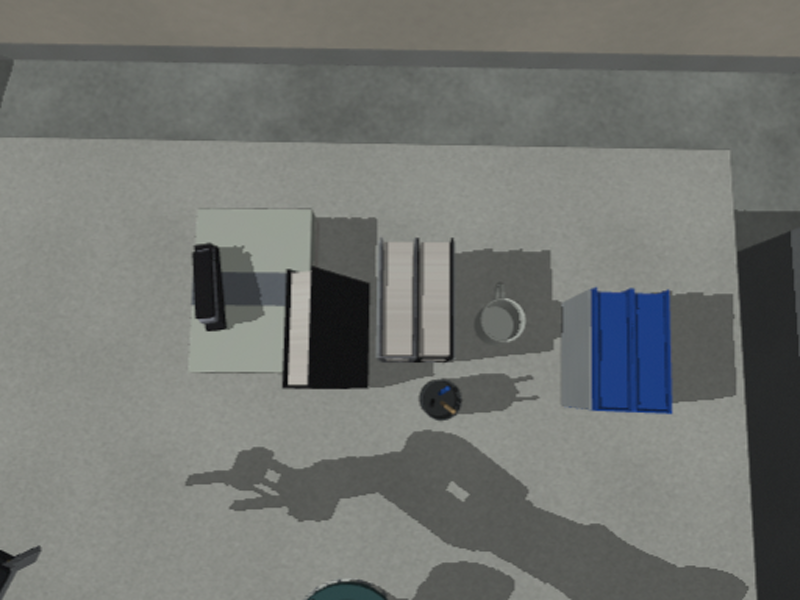

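The blue rack at top-view (632,350) is the decoy. The rack with cream pages at (416,300) fits the description, and the only slumped file is the black one at (326,328), leaning on the packs. One enlarged crop will confirm this and give me corner pixels.

```bash
python3 - <<'E'
import cv2,numpy as np
a=np.load("scene0.npy")[125:295,215:435,::-1]; b=np.load("top0.npy")[125:265,115:300,::-1]
a=cv2.convertScaleAbs(cv2.resize(a,None,fx=3.6,fy=3.6,interpolation=cv2.INTER_CUBIC),alpha=1.5,beta=25)
b=cv2.convertScaleAbs(cv2.resize(b,None,fx=4.2,fy=4.2,interpolation=cv2.INTER_CUBIC),alpha=1.5,beta=25)
cv2.imwrite("pics/a.png",a[:600,:800]);cv2.imwrite("pics/b.png",b);print(a.shape,b.shape)
E
```

```text
(612, 792, 3) (588, 777, 3)
```

View pics/a.png

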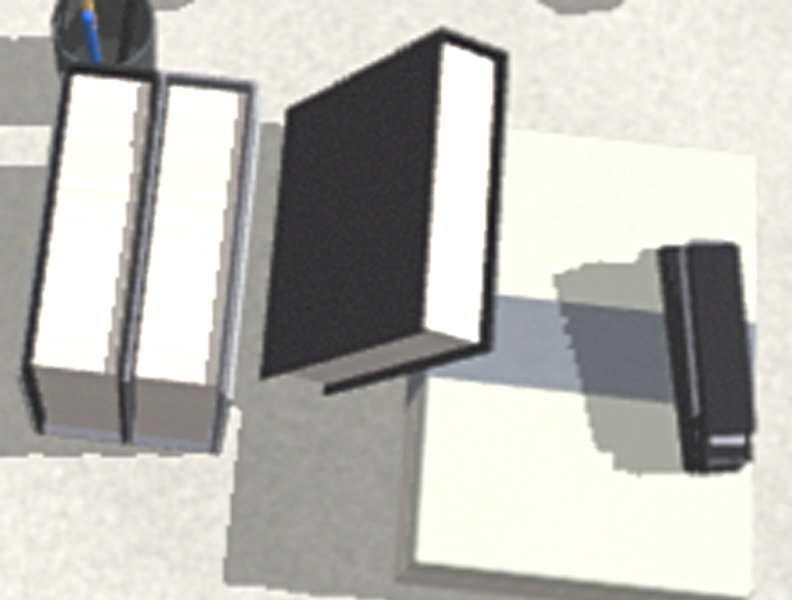

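View pics/b.png

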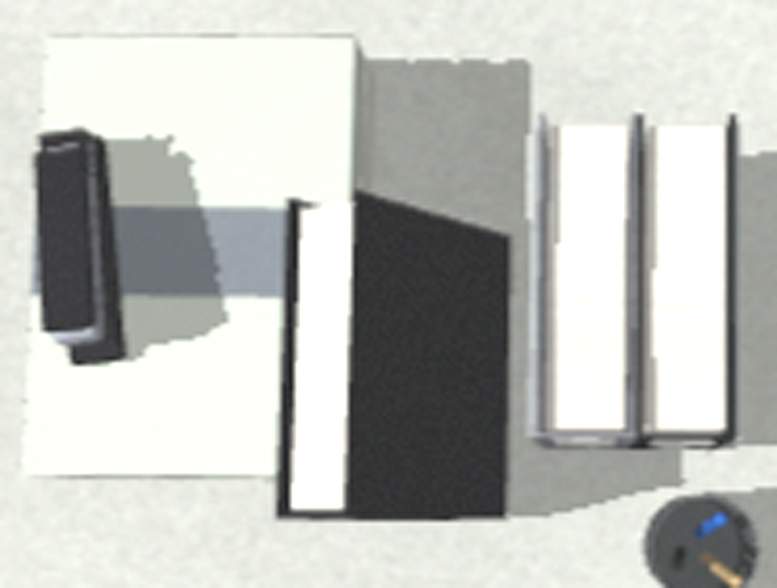

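```bash
cat > h.py <<'E'
import numpy as np,cv2
from bench import viewer
from scipy.spatial.transform import Rotation as R
from scipy.optimize import least_squares
def proj(P,n):
    m=viewer.camera_model(n); C=R.from_euler('xyz',m['attitude']).as_matrix()
    q=(np.asarray(P)-m['xyz'])@C; q=q*[1,-1,-1]
    return cv2.projectPoints(q,np.zeros(3),np.zeros(3),m['K'],m['D'])[0][:,0]
def fit(obs,T,x0):
    # obs {cam: [(local xyz,(u,v))]}
    f=lambda p: np.concatenate([(proj([T(p)[1]+T(p)[0].apply(l) for l,_ in o],n)-[u for _,u in o]).ravel() for n,o in obs.items()])
    s=least_squares(f,x0,loss='soft_l1'); return s.x,f(s.x)
planar=lambda p:(R.from_euler('z',p[2]),np.array([p[0],p[1],0]))
E
python3 - <<'E'
from h import *
B=lambda u,v:((u+.5)/4.2+115-.5,(v+.5)/4.2+125-.5)
A=lambda u,v:((u+.5)/3.6+215-.5,(v+.5)/3.6+125-.5)
r=lambda i,j:(.1*i,.065*j,.183)
rack={'top':[(r(1,1),B(543,118)),(r(1,-1),B(735,118)),(r(-1,-1),B(735,437)),(r(-1,1),B(540,437))],
'scene':[(r(-1,1),A(257,83)),(r(-1,-1),A(67,70)),(r(1,-1),A(28,368)),(r(1,1),A(222,385))]}
p,e=fit(rack,planar,[.5,0,0]);print(p.round(4),e.round(1))
q=lambda i,j,k:(.1*i,.0275*j,.18*k)
fl={'top':[(q(1,-1,1),B(358,192)),(q(1,1,1),B(291,200)),(q(-1,-1,1),B(345,515)),(q(-1,1,1),B(278,517)),(q(1,-1,0),B(510,237))],
'scene':[(q(-1,-1,1),A(445,28)),(q(-1,1,1),A(507,50)),(q(1,-1,1),A(424,328)),(q(1,1,1),A(492,350)),(q(1,-1,0),A(262,378)),(q(1,1,0),A(325,393))]}
T=lambda p:(R.from_euler('ZX',[p[3],p[4]]),np.array(p[:3]))
g,e=fit(fl,T,[.45,.2,.02,0,-.5]);print(g.round(4),e.round(1))
print({(i,j,k):(T(g)[1]+T(g)[0].apply(q(i,j,k))).round(3).tolist() for i in(-1,1) for j in(-1,1) for k in(0,1)})
rr,t=planar(p)
print('file in rack',rr.inv().apply(g[:3]-t).round(4), 'top edge -y mid in rack',rr.inv().apply(T(g)[0].apply([0,-.0275,.18])+g[:3]-t).round(3))
pk=lambda i,j:(.1485*i,.105*j,.1)
k={'top':[(pk(1,1),B(47,37)),(pk(1,-1),B(355,37)),(pk(-1,1),B(24,475))],'scene':[(pk(1,-1),A(415,562)),(pk(-1,1),A(755,155)),(pk(1,1),A(752,598))]}
p,e=fit(k,planar,[.5,.35,0]);print('packs',p.round(3),e.round(1), rr.inv().apply([p[0]-t[0],p[1]-t[1],0]))
E
```

```text
[ 0.6068 -0.113   0.0159] [-2.6 -0.6  1.9 -0.4  2.7  1.1 -2.5  0.9  1.8 -0.3 -3.1 -2.5 -4.1  0.7
  3.2  2.5]
[ 0.5557 -0.0041  0.0172  0.0073 -0.4997] [-0.1 -0.2 -1.  -0.3  0.4  1.8 -0.9  1.   0.5  0.2 -0.9 -0.9  0.9  0.2
 -1.   0.7  0.4  0.3 -0.9  0.2  0.3  0.8]
{(-1, -1, 0): [0.456, -0.029, 0.03], (-1, -1, 1): [0.455, 0.057, 0.188], (-1, 1, 0): [0.455, 0.019, 0.004], (-1, 1, 1): [0.455, 0.106, 0.162], (1, -1, 0): [0.656, -0.027, 0.03], (1, -1, 1): [0.655, 0.059, 0.188], (1, 1, 0): [0.655, 0.021, 0.004], (1, 1, 1): [0.655, 0.107, 0.162]}
file in rack [-0.0494  0.1097  0.0172] top edge -y mid in rack [-0.049  0.172  0.188]
packs [0.629 0.181 0.013] [-0.1 -0.   0.3  0.4 -0.4  0.7 -0.3  0.5 -0.1 -0.4  0.2  0.6] [0.0265312  0.29325009 0.        ]
```

Emit:
move_arm:
  targets:
    - [[-25, -10, -10], [0, 0, 5], 1]
    - [[-65, -26, -20], [0, 0, 11], 1]
    - [[-105, -42, -40], [0, 0, 18], 1]
    - [[-145, -58, -46], [0, 0, 24], 1]
    - [[-185, -74, -46], [0, 0, 30], 1]
    - [[-225, -90, -46], [0, 0, 36], 1]
    - [[-265, -106, -46], [0, 0, 42], 1]
    - [[-305, -122, -46], [0, 0, 48], 1]
    - [[-345, -138, -46], [0, 0, 54], 1]
    - [[-385, -154, -46], [0, 0, 60], 1]
    - [[-420, -168, -46], [0, 0, 65], 1]
    - [[-443, -177, -46], [0, 0, 65], 1]
    - [[-443, -177, -46], [0, 0, 65], 1]
    - [[-443, -177, -46], [0, 0, 65], 1]

```text
time: 1.85
tool_pos: [0.5561, 0.1604, 0.2515]
ee_rot: [-3.141, -0.001, 1.588]
wrist_force: [0.1, 0.4, -0.1]
width: 0.0941
```

Emit:
move_arm:
  targets:
    - [[0, 0, 20], [0, 0, 0], 1]
    - [[0, 0, 55], [0, 0, 0], 1]
    - [[0, 0, 90], [0, 0, 0], 1]
    - [[0, 0, 110], [0, 0, 0], 1]
    - [[0, 0, 116], [0, 0, 0], 1]
    - [[-10, 0, 116], [0, 0, 0], 1]
    - [[-20, 0, 116], [0, 0, 0], 1]
    - [[-30, 0, 116], [0, 0, 0], 1]
    - [[-36, 0, 116], [0, 0, 0], 1]
    - [[-40, 0, 116], [0, 0, 0], 1]
    - [[-44, 0, 116], [0, 0, 0], 1]
    - [[-48, 0, 116], [0, 0, 0], 1]
    - [[-52, 0, 116], [0, 0, 0], 1]
    - [[-56, 0, 116], [0, 0, 0], 1]

```text
time: 3.6
tool_pos: [0.5576, 0.1033, 0.1355]
ee_rot: [-3.142, 0.0, 1.587]
wrist_force: [-0.2, -0.1, 0.8]
width: 0.0939
```

Emit:
move_arm:
  targets:
    - [[-3, 0, 0], [0, 0, 0], 1]
    - [[-6, 0, 0], [0, 0, 0], 1]
    - [[-9, 0, 0], [0, 0, 0], 1]
    - [[-12, 0, 0], [0, 0, 0], 1]
    - [[-15, 0, 0], [0, 0, 0], 1]
    - [[-18, 0, 0], [0, 0, 0], 1]
    - [[-20, 0, 0], [0, 0, 0], 1]
    - [[-20, 0, 0], [0, 0, 0], 1]

```text
time: 4.6
tool_pos: [0.5579, 0.0834, 0.1355]
ee_rot: [3.142, -0.0, 1.586]
wrist_force: [0.3, 0.3, 0.5]
width: 0.0939
```

```bash
cat > snap.py <<'E'
import sys,cv2
from bench import viewer
n,o=sys.argv[1:3]; im=viewer.snapshot(n)[:,:,::-1]
x0,x1,y0,y1=(205,445,115,295) if n=="scene" else (110,310,110,260)
s=3.3 if n=="scene" else 4.0
cv2.imwrite(f"pics/{o}.png",cv2.convertScaleAbs(cv2.resize(im[y0:y1,x0:x1],None,fx=s,fy=s,interpolation=cv2.INTER_CUBIC),alpha=1.5,beta=25))
E
python3 snap.py scene c
```

```text
(no output)
```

View pics/c.png

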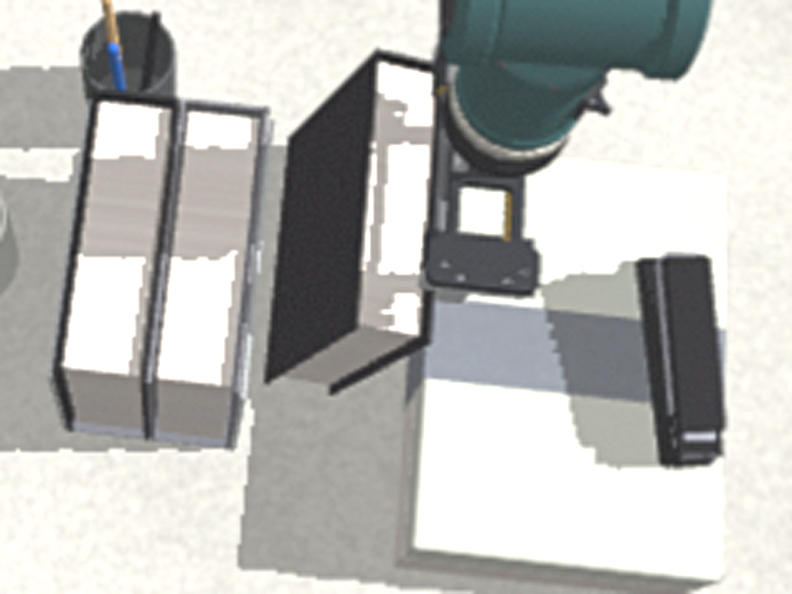

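The picture shows the file's top edge, pixels (437,65) to (430,340), pushed partway up by the fingers with its foot still in place. I'll keep going past the balance point.

Emit:
move_arm:
  targets:
    - [[-3, 0, 0], [0, 0, 0], 1]
    - [[-6, 0, 0], [0, 0, 0], 1]
    - [[-9, 0, 0], [0, 0, 0], 1]
    - [[-12, 0, 0], [0, 0, 0], 1]
    - [[-15, 0, 0], [0, 0, 0], 1]
    - [[-18, 0, 0], [0, 0, 0], 1]
    - [[-21, 0, 0], [0, 0, 0], 1]
    - [[-24, 0, 0], [0, 0, 0], 1]
    - [[-26, 0, 0], [0, 0, 0], 1]
    - [[-26, 0, 0], [0, 0, 0], 1]
    - [[-26, 0, 0], [0, 0, 0], 1]
    - [[-26, 0, 0], [0, 0, 0], 1]

```text
time: 6.15
tool_pos: [0.5583, 0.0576, 0.1355]
ee_rot: [3.142, -0.0, 1.587]
wrist_force: [-0.5, -0.6, -0.4]
width: 0.0942
```

```bash
python3 snap.py scene d
```

```text
(no output)
```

View pics/d.png

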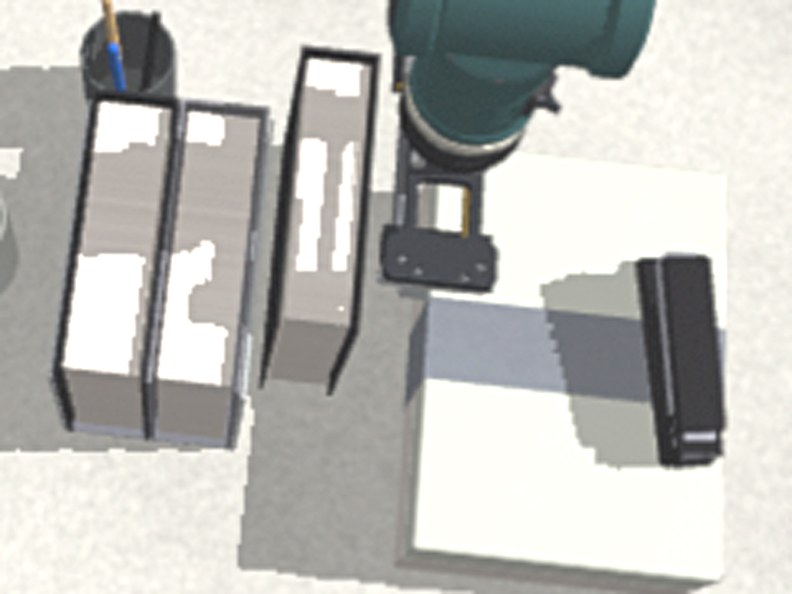

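The file has dropped upright, its top at (303,48)–(380,55) to (275,315)–(350,322), square to the rack. Now I'll withdraw and go round to the spine side.

Emit:
move_arm:
  targets:
    - [[15, 0, 0], [0, 0, 0], 1]
    - [[35, 0, -15], [0, 0, 0], 1]
    - [[40, 0, -55], [0, 0, 0], 1]
    - [[40, 0, -100], [0, 0, 0], 0.5]
    - [[40, 0, -130], [0, 0, 0], 0]
    - [[20, -30, -135], [0, 0, -10], -0.6]
    - [[0, -60, -135], [0, 0, -20], -0.6]
    - [[-20, -90, -135], [0, 0, -30], -0.6]
    - [[-40, -120, -135], [0, 0, -40], -0.6]
    - [[-55, -150, -135], [0, 0, -50], -0.6]
    - [[-66, -178, -135], [0, 0, -60], -0.6]
    - [[-66, -178, -135], [0, 0, -70], -0.6]
    - [[-66, -178, -135], [0, 0, -80], -0.6]
    - [[-66, -178, -135], [0, 0, -90], -0.6]
    - [[-66, -178, -135], [0, 0, -90], -0.6]
    - [[-66, -178, -135], [0, 0, -90], -0.6]

```text
time: 8.2
tool_pos: [0.3815, -0.0107, 0.2712]
ee_rot: [3.142, 0.001, -3.128]
wrist_force: [-0.2, -0.0, 0.8]
width: 0.019
```

```bash
python3 snap.py top e; python3 snap.py scene f
```

```text
(no output)
```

View pics/e.png

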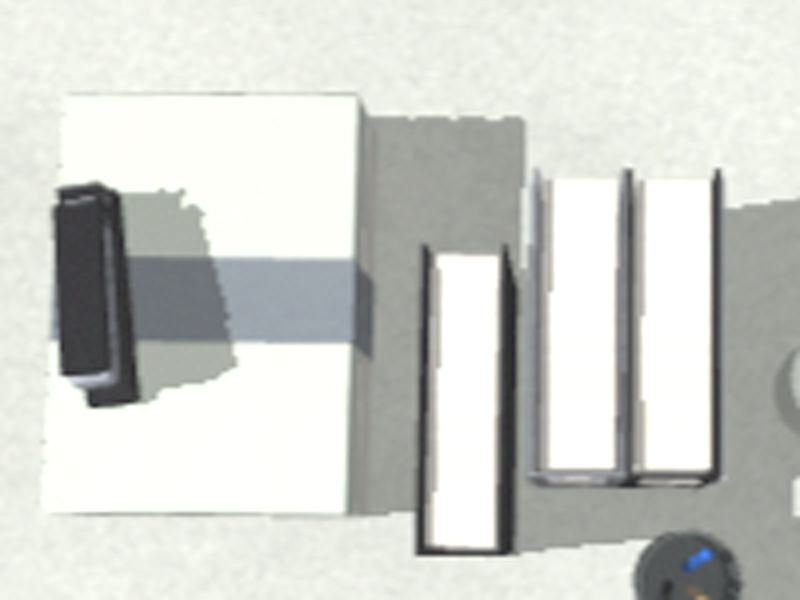

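Top view: the file's spine edge is at v=552 and the rack's at v≈478; the far ends are at v=245 and 170. So the file stands about 48 mm out, its centre about 104 mm from the rack's. Next I'll tilt the fingers and push the spine low.

Emit:
move_arm:
  targets:
    - [[0, -1, 20], [0, -5, 0], -0.6]
    - [[0, -2, 60], [0, -10, 0], -0.6]
    - [[0, -2, 100], [0, -15, 0], -0.6]
    - [[0, -2, 140], [0, -20, 0], -0.6]
    - [[0, -2, 170], [0, -20, 0], -0.6]
    - [[0, -2, 180], [0, -20, 0], -0.6]
    - [[-20, -2, 180], [0, -20, 0], -0.6]
    - [[-40, -2, 180], [0, -20, 0], -0.6]
    - [[-52, -2, 180], [0, -20, 0], -0.6]
    - [[-56, -2, 180], [0, -20, 0], -0.6]
    - [[-60, -2, 180], [0, -20, 0], -0.6]
    - [[-64, -2, 180], [0, -20, 0], -0.6]
    - [[-68, -2, 180], [0, -20, 0], -0.6]
    - [[-72, -2, 180], [0, -20, 0], -0.6]
    - [[-76, -2, 180], [0, -20, 0], -0.6]
    - [[-80, -2, 180], [0, -20, 0], -0.6]

```text
time: 10.3
tool_pos: [0.4614, -0.012, 0.0903]
ee_rot: [3.141, 0.349, -3.126]
wrist_force: [-4.0, -0.3, 1.5]
width: 0.0185
```

Emit:
move_arm:
  targets:
    - [[-3.8, 0, 1.4], [0, 0, 0], -0.6]
    - [[-7.5, 0, 2.7], [0, 0, 0], -0.6]
    - [[-11.3, 0, 4.1], [0, 0, 0], -0.6]
    - [[-15, 0, 5.5], [0, 0, 0], -0.6]
    - [[-18.8, 0, 6.8], [0, 0, 0], -0.6]
    - [[-22.5, 0, 8.2], [0, 0, 0], -0.6]
    - [[-25, 0, 9.1], [0, 0, 0], -0.6]
    - [[-26.3, 0, 9.6], [0, 0, 0], -0.6]
    - [[-26.3, 0, 9.6], [0, 0, 0], -0.6]

```text
time: 11.42
tool_pos: [0.4896, -0.0115, 0.0904]
ee_rot: [3.141, 0.349, -3.126]
wrist_force: [-3.1, 0.3, 0.0]
width: 0.0192
```

```bash
python3 snap.py top g
```

```text
(no output)
```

View pics/g.png

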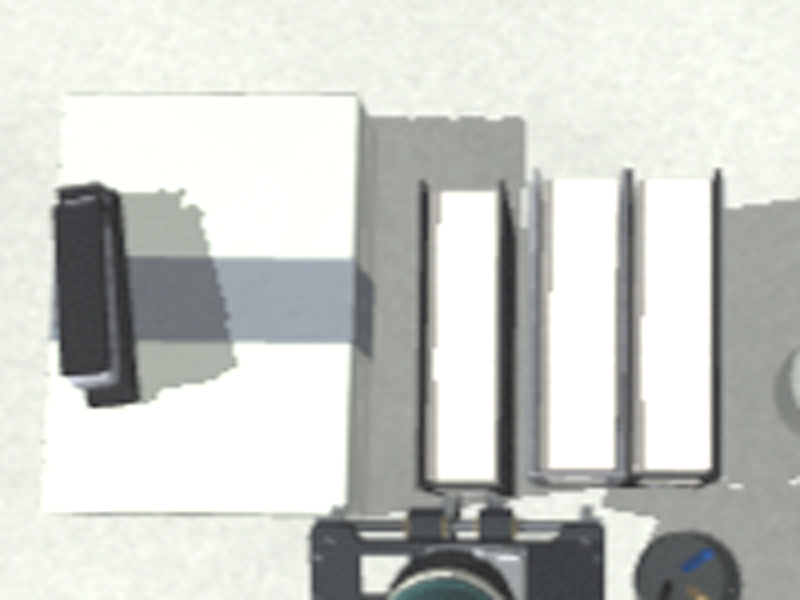

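The file's far end is now at v=181 against 171 for the rack (pages 190 and 178), so about 7 mm remains. I'll push that, then retreat.

Emit:
move_arm:
  targets:
    - [[-2.8, 0, 1], [0, 0, 0], -0.6]
    - [[-5, 0, 1.8], [0, 0, 0], -0.6]
    - [[-6.6, 0, 2.4], [0, 0, 0], -0.6]
    - [[-6.6, 0, 2.4], [0, 0, 0], -0.6]
    - [[0, 0, 0], [0, 0, 0], -0.6]
    - [[25, 0, -9], [0, 0, 0], -0.6]
    - [[55, 0, -20], [0, 0, 0], -0.6]
    - [[85, 0, -31], [0, 0, 0], -0.6]
    - [[90, 0, -70], [0, 0, 0], -0.6]
    - [[90, 0, -120], [0, 0, 0], -0.6]
    - [[90, 0, -150], [0, 0, 0], -0.6]
    - [[90, 0, -150], [0, 0, 0], -0.6]

```text
time: 12.98
tool_pos: [0.3549, -0.0142, 0.2041]
ee_rot: [-3.139, 0.357, -3.126]
wrist_force: [0.4, -0.4, -0.1]
width: 0.0188
```

```bash
python3 snap.py top i;python3 snap.py scene j
```

```text
(no output)
```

View pics/i.png

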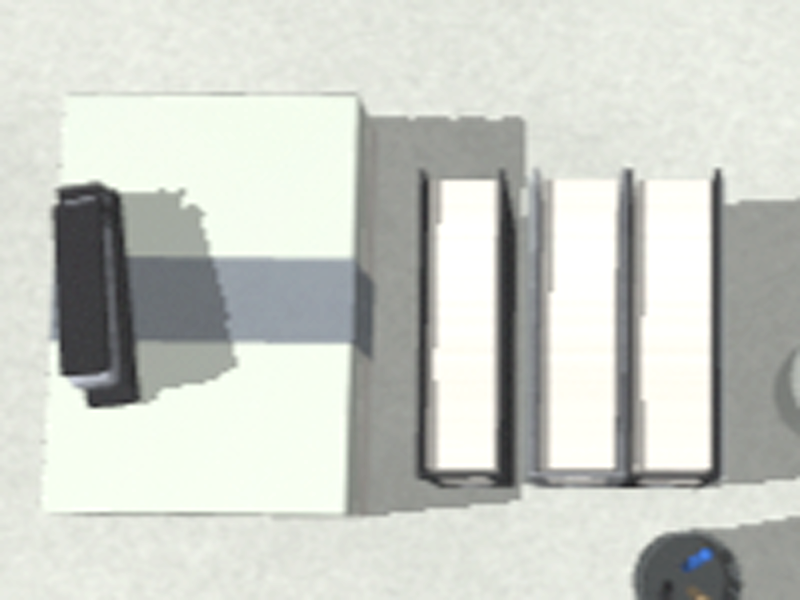

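View pics/j.png

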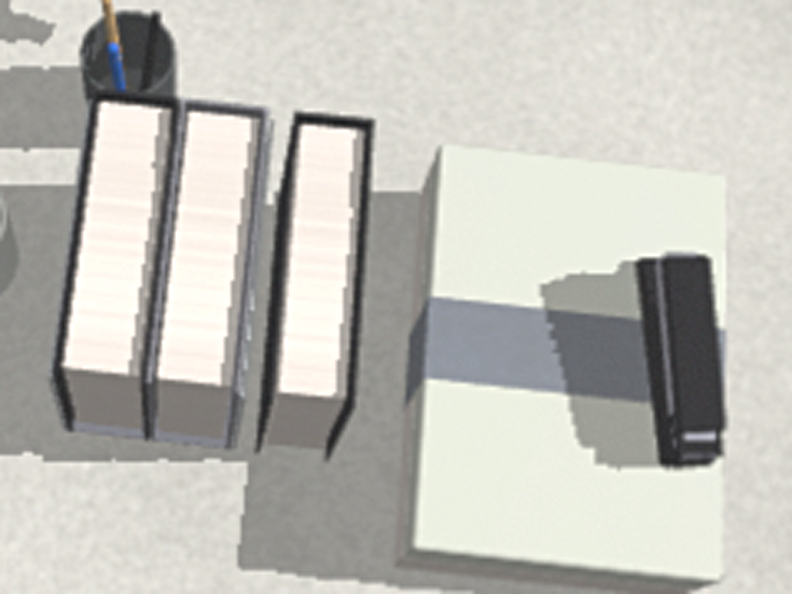

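In both views the file is upright and square. In the top view its far end is at v=170 and its spine at v≈485, against 170 and 484 for the rack, and the bystanders haven't moved. I'm handing it in.

```bash
python3 -c "
from bench import order;print(order.close_job())"
```

```text
the job is handed in; nothing more can be done
None
```

The file now stands upright by itself beside the rack, with its spine in line with the rack's spines. I handed the job in at about 13 s on the robot's clock; no verdict is reported.

**What I did:** I pushed the file's upper edge over with the two open fingertips until it dropped upright. I then slid it in by its spine about 48 mm, pushing about 90 mm above the table with roughly 4 N, and backed the arm off clear of everything.

**Last checks, from the pictures:**
- **Line:** in the top view, the file's spine and far end are within about 1 pixel (1 mm) of the rack's.
- **Square:** I saw no turn relative to the rack.
- **Distance:** the file's centre is about 104 mm from the rack's, which leaves a gap of about 12 mm to the plate.
- **Bystanders:** the pen pot and stapler show no movement. The mug is only partly in the last pictures, but the arm never went near it.

**One disagreement:** the first fit of the rack's corners was off by up to 4 pixels. I therefore lined the file up against the rack directly in the pictures instead of using the fitted rack position.

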